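# Hold a rod probe centred in a test coil

## Robot

A 6-joint arm with a two-finger parallel gripper is mounted at the origin on a cart in front of the work surface, level with it; the furniture and walls round the work are solid. World frame = base frame: x ahead of the robot, y to its left, z up, the work surface at z = 0. Lengths are in m, angles in rad, forces in N, time in s.
With the tool pointing down it reaches from about 0.3 to 0.85 m from the base axis. Payload 5.4 kg.
Tool frame: the origin (TCP) lies at the very end of the fingers, on their centre line; the grasp point (between the pads) lies 19 mm behind it; z points along the fingers, y is the line along which they close (so a half turn about z gives the same grasp; the last joint's range is limited). The gripper opens to 85 mm and grips with 20 to 120 N. Pads are 22 mm wide; open, the fingers measure 114 mm over their backs; the gripper's body (76 mm by 85 mm) begins 54 mm behind the grasp point. The pads swing forward as they close: fully open they stand 13 mm farther back than shut.
Start: joints at [-1.537, 0.158, 1.597, -0, 1.386, -0.21], TCP at [0.139, -0.558, 0.231] pointing down, gripper open.
Joint ranges: [-2.91, 2.91], [-0.94, 2.29], [0.18, 2.7], [-1.29, 4.43], [0.17, 2.64], [-3, 3]. Speed limits (rad/s): [2.57, 2.57, 3.14, 3.14, 3.14, 3.14].

## Interface

Orientations are given as a rotation vector (axis times angle).
In Python, from cell import bot gives the robot as it stands.
- The arm moves only by the shell command python3 -m pendant 'ROWS' [FORCE]. ROWS is JSON, one flat list of numbers, 5 for each row, row after row: the opening in per cent of the stroke, from 0 (shut) to 100 (fully open), then the shift along the tool's x, y, z in m, then the turn about the tool's z in rad. A call has 1 to 12 rows; each row is the pose to reach, as a shift and turn from the pose commanded when the call began, along the tool's axes at that moment; what a row does not reach only later rows make up. A row lasts 1/12 s, in which the tool goes at most 41.7 mm and 7.16 degrees, less where a joint would pass 70% of its speed; a pose out of reach is approached as far as the arm can. A call with a gripper value outside its range is refused whole. The fingers move at their own pace and stop on an object; FORCE is the grip in N (left out, the last holds). Time passes only in rows, so rows that repeat a pose let the fingers close. It gives the time, the measured TCP pose, the force, the opening and the grip force at its end, in the units of the state.
- bot.state(): the state, without advancing time (a new reading comes with each control period).
- bot.capture(name): name is "scene" or "top"; returns (picture, depth): 400x640x3 uint8, red, green, blue; 400x640 float32, m along the optical axis (not along the pixel's ray), 0 where there is no reading.
- bot.get_calibration(name): a dict with "vfov" (degrees; the focal length in pixels is half the picture's height over the tangent of half this angle, whatever the lens; pixels are square), "cx", "cy" (the principal point, pixels), "D" ([k1, k2, p1, p2, k3] as OpenCV has them; the pictures are not rectified), "rvec" (rotation vector, rad) and "tvec" (3), from world to camera coordinates, as OpenCV has them. Camera axes: x right, y down, z forward; pixel columns grow to the right and rows downward; lengths in m; the calibration is good to about 2 mm. A picture is of the moment at which its call begins. get_calibration takes no time and is no camera call.
- bot.finish_job(): hands the job in; it is judged then, once.
Trained networks look in the newest picture that a camera, given by its name, has taken for a name from the list of things; names that differ only in an ending like _2 or _b are one class to them, and where a whole thing is asked for, a point or a joint stands for the part that bears it (a point fixed in the world has none). Each returns a list of dicts, best first, with "p" (0 to 1); they miss things now and then, are a little off and sometimes report something else, mostly with a low value. They report only what shows in the picture. A call takes as long as a camera call.
- bot.find_in(label, camera): "point" ([x, y, z] in m, in the coordinates of the camera as it stood for that picture, good to about 4 mm: the middle of the surface that is visible of it).
- bot.landmark_of(label, camera): "point" ([x, y, z] in m, in the coordinates of the camera as it stood for that picture, good to about 4 mm: a listed point, or the origin of a listed thing).
The state is a dict: "time_s": time; "qpos": joint angles; "qvel": joint speeds; "effort": joint torques, N m; "ee_pos": TCP position; "tool_rot": TCP orientation; "contact_force": force on the tool from outside, world axes, zero at the start; "torque": the same for the moment, N m; "opening": finger opening in m; "gripper_force": force on a finger pad.
Only numpy, scipy, OpenCV 4.12 (cv2) and the standard library are available. Lean on these libraries where they do the work, as an engineer would, in place of code of your own. Each camera call takes 0.05 s, during which the arm holds its last target. There are 200 camera calls.

## Task

On the coil test fixture, slide the cover all the way to its end stop so that the guide hole is open; only then lift the rod probe straight out of its holder by the handle. Lower the rod upright into the middle of the guide hole, without the probe ever touching the fixture, until the ring on the rod is level with the fixture's deck (the rim of the hole), and finish holding it there, still and centred: do not let go. Leave the other things on the bench where they are.

Things in the scene. Friction and masses are not known exactly. Their poses are not given: they have to be found in the camera images.
- fixture: Coil test fixture, fixed to the bench: aluminium deck on a dark base plate, 70 (x) x 130 (y) x 60 mm to the deck's top, a copper coil under the deck's -y half. Origin: centre of its underside, on the bench; z up; its yaw varies. On the deck, steel guide rails 7 mm high run along both long sides, and a steel end stop 7 mm high closes the +y end; everything else on the deck belongs to the cover. It may stand to the left or to the right of the holder.
- bore_mouth (a point): Centre of the guide hole at the level of the deck's top, 60 mm above the bench, 30 mm from the deck's centre toward the fixture's -y; z is the hole's axis, upward (vertical). Round hole 26 mm in diameter going down through deck and coil bobbin (28 mm inside there), closed below, 52 mm deep. At the start it lies under the cover. For the final position the probe's ring is to be at this point.
- cover (a joint): Sliding cover of the guide hole, m: 0 = closed over the hole, grows as it slides along the fixture's +y (away from the hole), 0.055 = at its end stop, fully open. The cover plate is 52 x 44 x 4 mm and starts between 0 and 0.010. Slides with about 1.5 N of friction and stays where it is left.
- cover_grip (a point): Middle of the cover's upright black grip (moves with the cover), 26 mm along the fixture's x, 12 mm along y, its top 16 mm above this point and 40 mm above the deck; this point is 24 mm above the deck. Axes as the fixture's. Pinch it (fingers closing along the fixture's y) or push it along.
- holder: Probe holder, fixed to the bench: grey square column 44 x 44 mm on a dark base plate 70 x 70 x 6 mm, top face 100 mm above the bench, with an upright hole 18 mm in diameter in the middle of the top, 89 mm deep. Origin: centre of its underside.
- probe_handle (a point): Middle of the rod probe's handle. The handle is a black upright cylinder 22 mm in diameter and 50 mm long, with a steel flange 26 mm in diameter and 4 mm thick below it; the flange rests on the holder's top at the start. z points up along the rod; the flange's underside is 29 mm below this point, the ring 84 mm and the tip 119 mm below it. The probe weighs 55 to 115 g and has round symmetry: grip it at any yaw.
- probe_ring (a point): The ring on the probe's rod (12 mm in diameter, 3 mm high), its centre on the rod's axis 35 mm above the tip.
- probe_tip (a point): Lower end of the probe's steel rod, on its axis. The rod is 10 mm in diameter and 90 mm long from tip to flange. z points up along the rod.
- probe: The whole rod probe, loose, upright in the holder at the start; its origin is the rod's tip, z up along the rod.
- block_battery_mid (a point): Bystander: upright block battery, 18 x 26 x 49 mm, standing between fixture and holder; the point is its middle.
- heat_sink_mid (a point): Bystander: dark finned heat sink, 25 x 40 x 22 mm, behind the work; its middle.
- aa_cell_mid (a point): Bystander: lying round battery cell, 14 x 50 x 14 mm, at the front; its middle.
- transformer_mid (a point): Bystander: small transformer, 52 x 42 x 36 mm, behind the work at the left; its middle.

How it is judged:
By the outcome, as a careful person would: the job done as asked, in the order asked, and still so for the second after the job is handed in, while the arm keeps its last pose, push and grip.
It also fails if it takes over 58 s, if anything falls off the work surface, if the arm or the gripper's body presses on something with over 40 N, if the wrist force passes 120 N, or if a joint passes its speed limit or range.

## Working session

There is one attempt and no reset: what is moved stays moved. The work goes in short steps, Python scripts to look and compute and a shell command to move; the robot and the scene stay as the last step left them, time stands still between calls to the robot, and variables do not carry over. Pictures are saved under pics/ and viewed, at most 10 in all, crops included, and the job is handed in when it is done.

```bash
ls; mkdir -p pics
cat > h.py <<'E'
import numpy as np,cv2
from cell import bot
np.set_printoptions(precision=4,suppress=True)
def cal(n):
    c=bot.get_calibration(n);f=200/np.tan(np.radians(c['vfov'])/2)
    K=np.array([[f,0,c['cx']],[0,f,c['cy']],[0,0,1]]);R=cv2.Rodrigues(np.array(c['rvec'],float))[0]
    return K,np.array(c['D'],float),R,np.array(c['tvec'],float)
def w(n,p):
    K,D,R,t=cal(n);return R.T@(np.array(p)-t)
def proj(n,P):
    K,D,R,t=cal(n);return cv2.projectPoints(np.array(P,float).reshape(-1,3),cv2.Rodrigues(R)[0],t,K,D)[0].reshape(-1,2)
def cloud(n,dep):
    K,D,R,t=cal(n);h,v=dep.shape
    u=np.stack(np.meshgrid(np.arange(v),np.arange(h)),-1).reshape(-1,1,2).astype(np.float32)
    q=cv2.undistortPoints(u,K,D).reshape(h,v,2)
    P=np.dstack([q,np.ones((h,v))])*dep[...,None]
    return (P-t)@R
E
python3 - <<'E'
from h import *
for n in("scene","top"):
    im,d=bot.capture(n);cv2.imwrite(f"pics/{n}0.png",im[...,::-1]);np.save(n+"0.npy",d)
    for l in("fixture","bore_mouth","cover_grip","holder","probe_handle","probe_ring","block_battery_mid","heat_sink_mid","aa_cell_mid","transformer_mid"):
        r=bot.landmark_of(l,n)
        print(n,l,[(w(n,x['point']),round(x['p'],2)) for x in r[:2]])
E
```

```text
pics
scene fixture [(array([ 0.4739, -0.352 ,  0.0003]), 0.9)]
scene bore_mouth [(array([ 0.4878, -0.3815,  0.0622]), 0.56)]
scene cover_grip [(array([ 0.4811, -0.3616,  0.0781]), 0.87)]
scene holder [(array([ 0.4931, -0.0533, -0.0007]), 0.79)]
scene probe_handle [(array([ 0.4904, -0.0559,  0.1266]), 0.64)]
scene probe_ring [(array([ 0.4901, -0.0565,  0.1329]), 0.54)]
scene block_battery_mid [(array([ 0.5021, -0.151 ,  0.0273]), 0.46)]
scene heat_sink_mid [(array([0.6958, 0.0939, 0.0175]), 0.71), (array([ 0.6487, -0.1319,  0.0096]), 0.66)]
scene aa_cell_mid [(array([ 0.3543, -0.154 ,  0.0038]), 0.67)]
scene transformer_mid [(array([0.6961, 0.0916, 0.0191]), 0.53)]
top fixture [(array([ 0.4813, -0.3489, -0.0036]), 0.67)]
top bore_mouth [(array([ 0.4819, -0.3793,  0.0587]), 0.95), (array([ 0.5022, -0.1545,  0.0265]), 0.55)]
top cover_grip [(array([ 0.4815, -0.3627,  0.0803]), 0.67)]
top holder [(array([ 0.4908, -0.0568, -0.0037]), 0.86), (array([ 0.3551, -0.1583,  0.0029]), 0.35)]
top probe_handle [(array([ 0.4899, -0.0561,  0.1286]), 0.53)]
top probe_ring [(array([ 0.6543, -0.1338,  0.0097]), 0.62), (array([ 0.5021, -0.1529,  0.0278]), 0.59)]
top block_battery_mid [(array([ 0.5016, -0.153 ,  0.0252]), 0.46)]
top heat_sink_mid [(array([ 0.6519, -0.135 ,  0.0118]), 0.56)]
top aa_cell_mid [(array([ 0.354 , -0.1537, -0.0005]), 0.4)]
top transformer_mid [(array([0.7016, 0.0871, 0.0163]), 0.75)]
```

View pics/scene0.png

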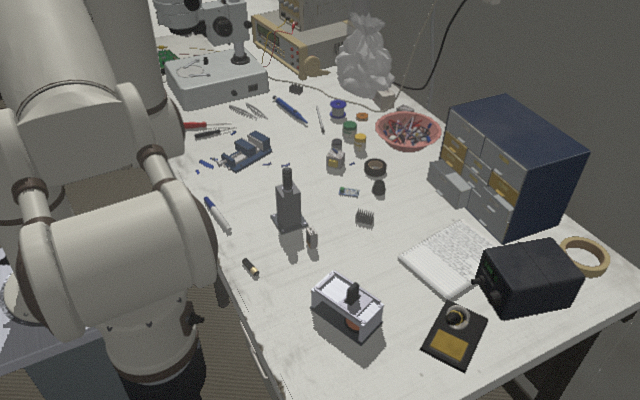

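View pics/top0.png

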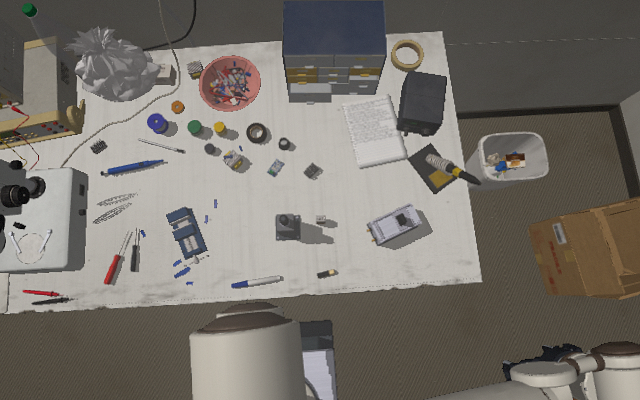

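Run:
```python
from h import *
s=bot.state();print(s['ee_pos'],s['tool_rot'],cv2.Rodrigues(np.array(s['tool_rot']))[0],s['opening'],s['time_s'])
for n in("scene","top"):
    K,D,R,t=cal(n);print(n,"cam at",-R.T@t,"dir",R[2],K[0,0])
    P=cloud(n,np.load(n+"0.npy"))
    def sel(x,y,z,nm):
        m=(abs(P[...,0]-x[0])<x[1])&(abs(P[...,1]-y[0])<y[1])&(P[...,2]>z[0])&(P[...,2]<z[1])
        Q=P[m]
        if len(Q)<5: print(nm,len(Q));return
        r=cv2.minAreaRect(Q[:,:2].astype(np.float32));print(nm,len(Q),"mean",Q.mean(0),"min",Q.min(0),"max",Q.max(0),"rect",r)
    sel((.48,.08),(-.35,.11),(.052,.072),"deck")
    sel((.48,.08),(-.35,.11),(.075,.098),"gripbody")
    sel((.48,.08),(-.35,.11),(.094,.106),"griptop")
    sel((.49,.05),(-.056,.05),(.148,.16),"handletop")
    sel((.49,.05),(-.056,.05),(.094,.102),"holdertop")
```

```text
[ 0.1388 -0.558   0.2313] [-3.1183 -0.382   0.    ] [[ 0.9704  0.2414 -0.    ]
 [ 0.2414 -0.9704  0.    ]
 [-0.     -0.     -1.    ]] 0.0851630150020317 1.1
scene cam at [ 0.1474 -0.8576  0.8197] dir [ 0.358   0.671  -0.6493] 500.72725333240237
deck 1885 mean [ 0.472  -0.3583  0.0612] min [ 0.4219 -0.4229  0.0521] max [ 0.527  -0.2838  0.0718] rect ((0.47380927205085754, -0.3529677391052246), (0.06663165986537933, 0.12722481787204742), 21.33186149597168)
gripbody 118 mean [ 0.4755 -0.369   0.0883] min [ 0.465  -0.3749  0.0751] max [ 0.4919 -0.3538  0.098 ] rect ((0.47851741313934326, -0.36487340927124023), (0.029340513050556183, 0.014235127717256546), 19.896984100341797)
griptop 81 mean [ 0.4779 -0.3663  0.098 ] min [ 0.4661 -0.3736  0.094 ] max [ 0.4919 -0.3538  0.101 ] rect ((0.4786054491996765, -0.36539366841316223), (0.02976238541305065, 0.012046330608427525), 26.743858337402344)
handletop 67 mean [ 0.4877 -0.0598  0.1532] min [ 0.4779 -0.0701  0.1481] max [ 0.4992 -0.0477  0.1596] rect ((0.4880090653896332, -0.05954423546791077), (0.02022685296833515, 0.01972104236483574), 65.18
[... 704 characters left out ...]
6, 0.012667753733694553), 18.80147933959961)
griptop 48 mean [ 0.4801 -0.3643  0.0984] min [ 0.4684 -0.3732  0.0944] max [ 0.4925 -0.3562  0.1029] rect ((0.4803010821342468, -0.3645222783088684), (0.024463756009936333, 0.012972673401236534), 18.80147933959961)
handletop 63 mean [ 0.4904 -0.0587  0.1547] min [ 0.4813 -0.0681  0.1495] max [ 0.5018 -0.0478  0.1594] rect ((0.49024733901023865, -0.058498382568359375), (0.02022765576839447, 0.019783830270171165), 23.102285385131836)
holdertop 179 mean [ 0.4884 -0.059   0.0991] min [ 0.4686 -0.0804  0.0953] max [ 0.5127 -0.0365  0.102 ] rect ((0.4915211498737335, -0.058317407965660095), (0.04202216491103172, 0.04490628466010094), 86.60706329345703)
```

The scene view shows the fixture at (347,305). Its cover grip is at (352,293), and the copper coil (352,325) is under the near-right end, so the fixture's −y points away from the holder and its yaw is about +21.5°. The holder with the rod is at (288,205). The top view agrees: fixture (397,227), holder (288,227), battery (321,219).

Next I move above the grip.

```bash
python3 -m pendant '[60,0.02,-0.006,0.005,-0.01, 60,0.055,-0.015,0.015,-0.02, 60,0.09,-0.025,0.025,-0.03, 60,0.125,-0.035,0.035,-0.045, 60,0.16,-0.045,0.045,-0.06, 60,0.195,-0.055,0.055,-0.075, 60,0.23,-0.065,0.065,-0.09, 60,0.265,-0.075,0.075,-0.1, 60,0.3,-0.085,0.085,-0.11, 60,0.335,-0.094,0.095,-0.12, 60,0.365,-0.102,0.1,-0.131, 60,0.3775,-0.105,0.1,-0.131]'
cat > to.py <<'E'
# to.py x y z yaw_of_tool_x(deg): shift in tool axes to a target
import sys;from h import *
s=bot.state();R=cv2.Rodrigues(np.array(s['tool_rot']))[0];p=np.array(s['ee_pos'])
a=[float(v) for v in sys.argv[1:]]
yaw=np.degrees(np.arctan2(R[1,0],R[0,0]))
print("t",s['time_s'],"pos",p,"yaw",yaw,"shift",R.T@(np.array(a[:3])-p),"turn",np.radians(yaw-a[3]) if len(a)>3 else '')
E
python3 to.py .4795 -.365 .073 21.5
python3 - <<'E'
from h import *
im,d=bot.capture("scene");cv2.imwrite("pics/s1.png",cv2.resize(im[200:360,260:420,::-1],None,fx=3.7,fy=3.7))
E
```

```text
time_s: 2.1
ee_pos: [0.482, -0.3618, 0.1297]
tool_rot: [-3.083, -0.59, 0.0]
contact_force: [-0.4, 0.1, -0.8]
opening: 0.0514
gripper_force: 0.0
t 2.1 pos [ 0.482  -0.3618  0.1297] yaw 21.675943920793927 shift [-0.0035  0.0022  0.0567] turn 0.003070800716722135
```

View pics/s1.png

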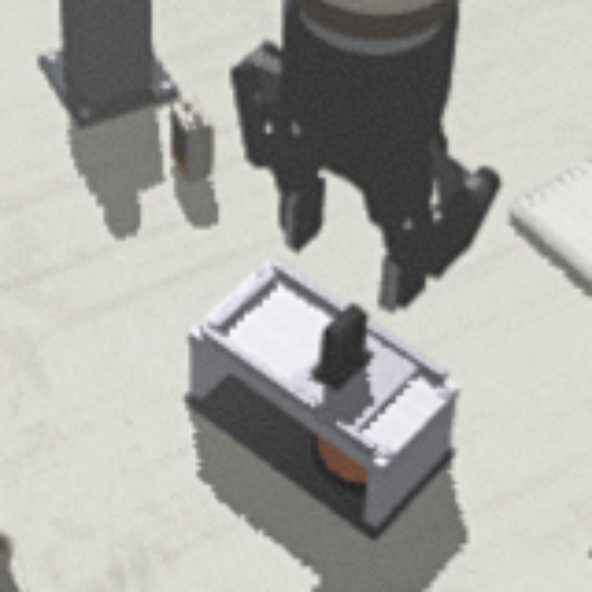

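The crop shows the open fingers above and straddling the black grip (345,345), in line with the slide direction. The end stop is at the left end, and the copper is at the right. I descend and pinch.

```bash
python3 -m pendant '[60,0,0,0,0, 60,0,0,0.015,0, 60,0,0,0.03,0, 60,0,0,0.045,0, 60,0,0,0.056,0, 60,0,0,0.056,0, 20,0,0,0.056,0, 0,0,0,0.056,0, 0,0,0,0.056,0, 0,0,0,0.056,0, 0,0,0,0.056,0, 0,0,0,0.056,0]' 30; python3 to.py .4795 -.365 .075 21.5
```

```text
time_s: 3.15
ee_pos: [0.4802, -0.3658, 0.0767]
tool_rot: [3.085, 0.585, 0.001]
contact_force: [-1.2, 0.0, 6.8]
opening: 0.0113
gripper_force: 34.7
t 3.15 pos [ 0.4802 -0.3658  0.0767] yaw 21.473687897751155 shift [-0.0003 -0.001   0.0017] turn -0.0004592328173637468
```

```bash
python3 -m pendant '[0,0,-0.003,0,0, 0,0,-0.008,0,0, 0,0,-0.013,0,0, 0,0,-0.018,0,0, 0,0,-0.023,0,0, 0,0,-0.028,0,0, 0,0,-0.033,0,0, 0,0,-0.037,0,0, 0,0,-0.04,0,0, 0,0,-0.042,0,0, 0,0,-0.042,0,0, 0,0,-0.042,0,0]' 30; python3 -m pendant '[0,0,-0.001,0,0, 0,0,-0.002,0,0, 0,0,-0.003,0,0, 0,0,-0.004,0,0, 0,0,-0.004,0,0]'
```

```text
time_s: 4.15
ee_pos: [0.4649, -0.3263, 0.0767]
tool_rot: [3.085, 0.585, 0.001]
contact_force: [-2.5, -0.1, 9.1]
opening: 0.0115
gripper_force: 35.1
time_s: 4.57
ee_pos: [0.4635, -0.3229, 0.0767]
tool_rot: [3.084, 0.585, 0.002]
contact_force: [-1.7, -1.8, 7.8]
opening: 0.0113
gripper_force: 34.9
```

```bash
python3 -m pendant '[0,0,-0.001,0,0, 0,0,-0.002,0,0, 0,0,-0.003,0,0, 0,0,-0.003,0,0]';  python3 -m pendant '[0,0,-0.001,0,0, 0,0,-0.002,0,0, 0,0,-0.003,0,0, 0,0,-0.003,0,0]'; python3 -m pendant '[0,0,-0.001,0,0, 0,0,-0.002,0,0, 0,0,-0.002,0,0, 0,0,-0.002,0,0]'
```

```text
time_s: 4.9
ee_pos: [0.4633, -0.3224, 0.0767]
tool_rot: [3.079, 0.584, 0.005]
contact_force: [2.9, -10.5, -0.7]
opening: 0.0113
gripper_force: 33.9
time_s: 5.23
ee_pos: [0.4633, -0.3222, 0.0768]
tool_rot: [3.073, 0.582, 0.008]
contact_force: [8.0, -19.4, -9.3]
opening: 0.0115
gripper_force: 32.6
time_s: 5.57
ee_pos: [0.4632, -0.3221, 0.0768]
tool_rot: [3.069, 0.581, 0.011]
contact_force: [10.6, -26.5, -15.8]
opening: 0.0111
gripper_force: 31.9
```

The cover is at its stop: force rises with no travel, after 47 mm (so it started at about 8 mm). I relax the push, open and rise.

```bash
python3 -m pendant '[0,0,0.002,0,0, 0,0,0.004,0,0, 0,0,0.0055,0,0, 0,0,0.0055,0,0, 30,0,0.006,0,0, 50,0,0.006,0,0, 50,0,0.006,0,0, 50,0,0.006,0,0, 50,0,0.006,-0.02,0, 50,0,0.006,-0.05,0, 50,0,0.006,-0.085,0, 50,0,0.006,-0.12,0]';  python3 to.py .489 -.0575 .2 21.5
```

```text
time_s: 6.57
ee_pos: [0.4616, -0.3192, 0.1956]
tool_rot: [-3.084, -0.585, 0.002]
contact_force: [0.4, -1.9, 0.3]
opening: 0.0428
gripper_force: 0.0
t 6.5667 pos [ 0.4616 -0.3192  0.1956] yaw 21.494389820002247 shift [ 0.1214 -0.2334 -0.0039] turn -9.791611259031087e-05
```

```bash
python3 -m pendant '[60,0.006,-0.012,0,0, 60,0.02,-0.038,0,0, 60,0.035,-0.068,0,0, 60,0.052,-0.1,0,0, 60,0.069,-0.132,0,0, 60,0.086,-0.165,0,0, 60,0.1,-0.194,0,0, 60,0.112,-0.216,0,0, 60,0.12,-0.23,0,0, 60,0.121,-0.233,0,0, 60,0.121,-0.233,0,0, 60,0.121,-0.233,0,0]';  python3 - <<'E'
from h import *
print(bot.state()['ee_pos'])
for n in("scene","top"):
    im,d=bot.capture(n);np.save(n+"1.npy",d);cv2.imwrite(f"pics/{n}2full.png",im[...,::-1])
    for l in("fixture","bore_mouth","cover_grip","probe_handle"):
        r=bot.landmark_of(l,n);print(n,l,[(w(n,x['point']),round(x['p'],2)) for x in r[:2]])
    P=cloud(n,d);Q=P[(abs(P[...,0]-.475)<.08)&(abs(P[...,1]+.35)<.11)&(P[...,2]>.052)&(P[...,2]<.072)]
    print("deck",cv2.minAreaRect(Q[:,:2].astype(np.float32)))
    print("px bore",proj(n,[.486,-.3815,.06]),"grip",proj(n,[.463,-.322,.1]))
im=cv2.imread("pics/scene2full.png")[230:350,290:410];a=cv2.resize(im,(400,400))
im=cv2.imread("pics/top2full.png")[190:260,360:430];cv2.imwrite("pics/both2.png",np.hstack([a,cv2.resize(im,(400,400))]))
E
```

```text
time_s: 7.57
ee_pos: [0.4893, -0.0596, 0.195]
tool_rot: [3.086, 0.586, -0.001]
contact_force: [0.2, -0.1, -0.7]
opening: 0.0513
gripper_force: 0.0
[ 0.4893 -0.0596  0.195 ]
scene fixture [(array([ 0.4708, -0.3493, -0.0005]), 0.77)]
scene bore_mouth []
scene cover_grip [(array([ 0.4638, -0.3197,  0.079 ]), 0.8), (array([ 0.5033, -0.1458,  0.0289]), 0.58)]
scene probe_handle [(array([ 0.3525, -0.1514, -0.0014]), 0.57), (array([ 0.4927, -0.0591,  0.1279]), 0.48)]
deck ((0.47396713495254517, -0.353004515171051), (0.0673782154917717, 0.12815172970294952), 21.492755889892578)
px bore [[359.5816 304.8912]] grip [[333.8846 273.14  ]]
top fixture [(array([ 0.478 , -0.3532, -0.0042]), 0.76)]
top bore_mouth [(array([ 0.4829, -0.3811,  0.0576]), 0.67)]
top cover_grip [(array([ 0.4652, -0.3198,  0.0836]), 0.86), (array([ 0.4851, -0.3807,  0.0579]), 0.41)]
top probe_handle []
deck ((0.4758451282978058, -0.3542519807815552), (0.06358446180820465, 0.125451922416687), 21.996932983398438)
px bore [[405.3758 217.4119]] grip [[387.0846 225.1547]]
```

View pics/both2.png

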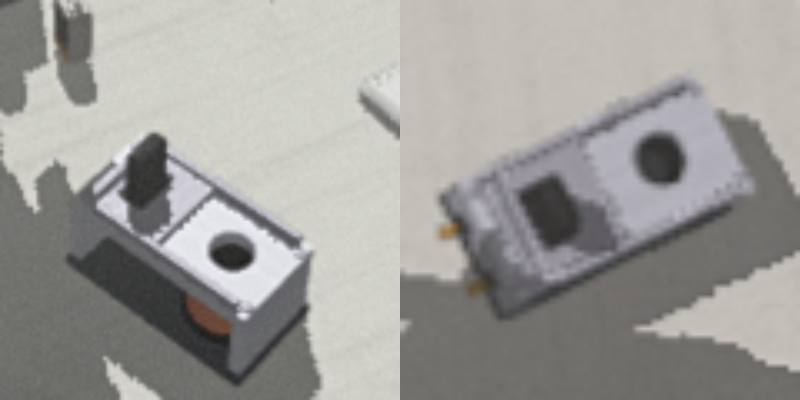

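The cover is fully open and the hole is clear. It shows at scene pixel (359.6,305) and top pixel (405.5,217.6), within 0.3 px of my estimate (.486,−.3815). I descend onto the handle and grip.

```bash
python3 to.py .4898 -.058 .113 21.5; python3 -m pendant '[60,0,0,0.01,0, 60,0,0,0.025,0, 60,0,0,0.04,0, 60,0,0,0.055,0, 60,0,0,0.068,0, 60,0,0,0.077,0, 60,0,0,0.081,0, 60,0,0,0.081,0, 35,0,0,0.081,0, 30,0,0,0.081,0, 30,0,0,0.081,0]' 40; python3 -m pendant '[20,0,0,0,0, 15,0,0,0,0, 10,0,0,0,0, 0,0,0,0,0, 0,0,0,0,0, 0,0,0,0,0]' 50
```

```text
t 8.0667 pos [ 0.4895 -0.0594  0.1953] yaw 21.45041476293769 shift [ 0.0008 -0.0012  0.0823] turn -0.0008654256471192262
time_s: 8.98
ee_pos: [0.4902, -0.0594, 0.1152]
tool_rot: [3.086, 0.585, 0.002]
contact_force: [1.0, -0.1, 0.2]
opening: 0.0262
gripper_force: 0.0
time_s: 9.48
ee_pos: [0.49, -0.059, 0.1152]
tool_rot: [-3.086, -0.585, -0.002]
contact_force: [-1.6, 2.3, 5.7]
opening: 0.0209
gripper_force: 48.7
```

```bash
python3 -m pendant '[0,0,0,-0.004,0, 0,0,0,-0.012,0, 0,0,0,-0.022,0, 0,0,0,-0.034,0, 0,0,0,-0.046,0, 0,0,0,-0.058,0, 0,0,0,-0.07,0, 0,0,0,-0.082,0, 0,0,0,-0.094,0, 0,0,0,-0.106,0, 0,0,0,-0.114,0, 0,0,0,-0.118,0]' 60; python3 to.py .486 -.3815 .235 21.5;python3 - <<'E'
from h import *
s=bot.state();p=np.array(s['ee_pos']);print(s['contact_force'],s['opening'],s['gripper_force'])
for n in("scene","top"):
    im,d=bot.capture(n);cv2.imwrite(f"pics/{n}3full.png",im[...,::-1])
    for l in("probe_handle","probe_ring","probe_tip"):
        r=bot.landmark_of(l,n);print(n,l,[(w(n,x['point']),round(x['p'],2)) for x in r[:2]])
    print(proj(n,[p[0],p[1],.124]))
cv2.imwrite("pics/s3.png",cv2.resize(cv2.imread("pics/scene3full.png")[90:250,220:380],(560,560)))
E
```

```text
time_s: 10.48
ee_pos: [0.4901, -0.0594, 0.2341]
tool_rot: [3.085, 0.585, 0.003]
contact_force: [-0.2, -0.1, -0.7]
opening: 0.0205
gripper_force: 58.5
t 10.4833 pos [ 0.4901 -0.0594  0.2341] yaw 21.473525126392378 shift [-0.1217  0.2982 -0.0006] turn -0.00046207371350235547
[-0.1725 -0.0976 -0.7197] 0.020527703603955717 58.49899649620056
scene probe_handle []
scene probe_ring [(array([ 0.4908, -0.0569,  0.1648]), 0.6), (array([ 0.4926, -0.0586,  0.2478]), 0.34)]
scene probe_tip [(array([ 0.4895, -0.0572,  0.1289]), 0.53)]
[[287.8073 180.9153]]
top probe_handle []
top probe_ring [(array([ 0.4867, -0.3833,  0.0572]), 0.19)]
top probe_tip []
[[284.6488 220.5025]]
```

View pics/s3.png

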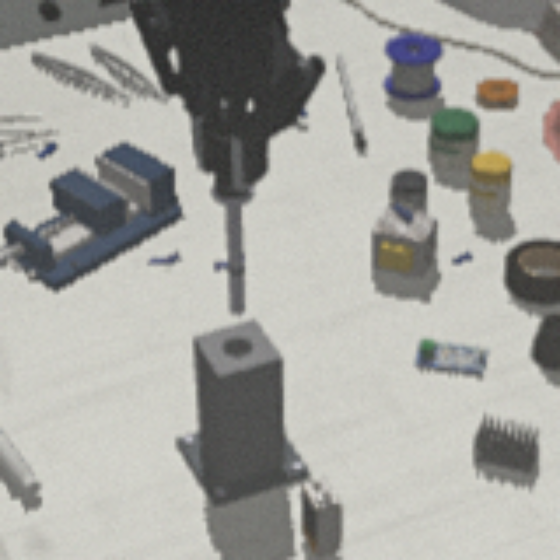

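The rod hangs upright above the holder, clear of it. Its tip is at about (288,179), which gives z ≈ .129. That matches the geometry, so the ring is 70 mm below the TCP. Next I carry it over the bore.

```bash
python3 -m pendant '[0,-0.005,0.012,0,0, 0,-0.014,0.034,0,0, 0,-0.025,0.062,0,0, 0,-0.037,0.091,0,0, 0,-0.05,0.121,0,0, 0,-0.062,0.152,0,0, 0,-0.075,0.183,0,0, 0,-0.087,0.213,0,0, 0,-0.099,0.241,0,0, 0,-0.109,0.266,0,0, 0,-0.116,0.285,0,0, 0,-0.12,0.295,0,0]' 60;python3 -m pendant '[0,-0.001,0.002,0,0, 0,-0.0017,0.003,0,0, 0,-0.0017,0.003,0,0, 0,-0.0017,0.003,0,0, 0,-0.0017,0.003,0,0, 0,-0.0017,0.003,0,0, 0,-0.0017,0.003,0,0]'; python3 to.py .486 -.3815 .235 21.5;python3 - <<'E'
from h import *
s=bot.state();p=np.array(s['ee_pos'])
for n in("scene","top"):
    im,d=bot.capture(n);cv2.imwrite(f"pics/{n}4full.png",im[...,::-1])
    for l in("bore_mouth","probe_ring","probe_tip"):
        r=bot.landmark_of(l,n);print(n,l,[(w(n,x['point']),round(x['p'],2)) for x in r[:2]])
    print(proj(n,[[p[0],p[1],p[2]-.105],[p[0],p[1],p[2]-.07],[.486,-.3815,.06]]))
cv2.imwrite("pics/s4.png",cv2.resize(cv2.imread("pics/scene4full.png")[220:340,300:420],(600,600)))
E
```

```text
time_s: 11.88
ee_pos: [0.4852, -0.38, 0.2315]
tool_rot: [-3.087, -0.582, 0.001]
contact_force: [-0.4, 0.3, -0.9]
opening: 0.0209
gripper_force: 58.6
time_s: 12.47
ee_pos: [0.4855, -0.3805, 0.2325]
tool_rot: [3.086, 0.586, 0.0]
contact_force: [-0.2, -0.1, -0.7]
opening: 0.0204
gripper_force: 58.6
t 12.4667 pos [ 0.4855 -0.3805  0.2325] yaw 21.51482642479264 shift [ 0.0001  0.0011 -0.0025] turn 0.00025876992893090805
scene bore_mouth [(array([ 0.4879, -0.381 ,  0.0577]), 0.65)]
scene probe_ring [(array([ 0.4864, -0.3765,  0.1642]), 0.78)]
scene probe_tip [(array([ 0.4851, -0.3774,  0.126 ]), 0.68)]
[[361.2633 280.953 ]
 [362.4876 267.7704]
 [359.5816 304.8912]]
top bore_mouth []
top probe_ring []
top probe_tip []
[[410.8038 213.1325]
 [414.1119 210.5654]
 [405.3758 217.4119]]
```

View pics/s4.png

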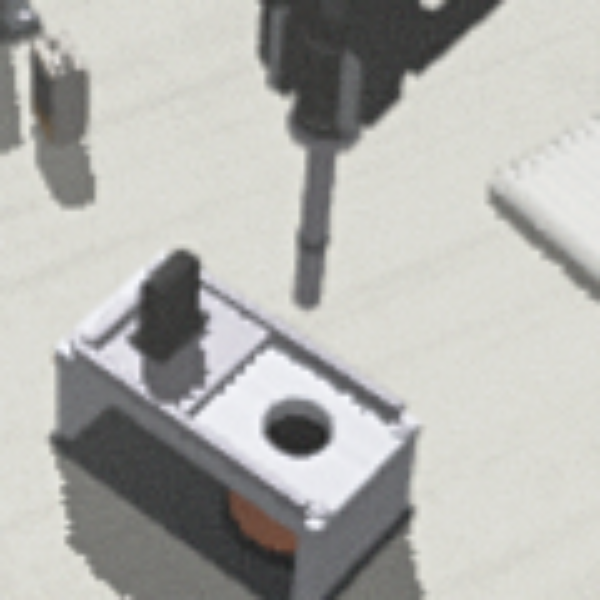

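The tip (361.6,281.2) and ring (362.2,268) lie where the TCP predicts. I fit the hole's rim more exactly in the earlier unoccluded pictures before lowering.

Run:
```python
from h import *
for f,n in(("scene2full","scene"),("scene4full","scene"),("top2full","top")):
    g=cv2.cvtColor(cv2.imread(f"pics/{f}.png"),cv2.COLOR_BGR2GRAY);K,D,R,t=cal(n)
    # rectified deck-plane view: 0.5 mm/px, centred on estimate
    xs=np.arange(-50,51)*.0005;X,Y=np.meshgrid(xs+.486,xs-.3815)
    uv=proj(n,np.stack([X,Y,0*X+.06],-1)).reshape(101,101,2).astype(np.float32)
    v=cv2.remap(g,uv[...,0],uv[...,1],cv2.INTER_LINEAR)
    hi=np.percentile(v,85)
    for th in(.8,.7):
        m=(v<hi*th).astype(np.uint8);c,l,st,ce=cv2.connectedComponentsWithStats(m)
        k=l[50,50];cn=max(cv2.findContours((l==k).astype(np.uint8),0,1)[0],key=len)
        e=cv2.fitEllipse(cn);print(f,th,"centre",.486+(e[0][0]-50)*.0005,-.3815+(e[0][1]-50)*.0005,"diam mm",np.array(e[1])*.5)
```

```text
scene2full 0.8 centre 0.48505678367614746 -0.38130667114257816 diam mm [26.9522 27.737 ]
scene2full 0.7 centre 0.4849628791809082 -0.3814732780456543 diam mm [25.8283 26.5268]
scene4full 0.8 centre 0.48505435943603514 -0.3813787956237793 diam mm [26.7754 27.4807]
scene4full 0.7 centre 0.48497809982299805 -0.38144300651550295 diam mm [25.6961 26.2584]
top2full 0.8 centre 0.4861884136199951 -0.3806265182495117 diam mm [25.6091 27.2016]
top2full 0.7 centre 0.48619848442077634 -0.38068284225463866 diam mm [23.993  25.8629]
```

```bash
python3 -m pendant '[0,0,0.0005,0.004,0, 0,0,0.0005,0.012,0, 0,0,0.0005,0.022,0, 0,0,0.0005,0.032,0, 0,0,0.0005,0.042,0, 0,0,0.0005,0.048,0, 0,0,0.0005,0.052,0, 0,0,0.0005,0.054,0, 0,0,0.0005,0.054,0, 0,0,0.0005,0.054,0, 0,0,0.0005,0.054,0, 0,0,0.0005,0.054,0]' 60;python3 to.py .4855 -.3811 .1302 21.5;python3 - <<'E'
from h import *
s=bot.state();p=np.array(s['ee_pos']);t=[]
for n in("scene","top"):
    im,d=bot.capture(n);cv2.imwrite(f"pics/{n}5full.png",im[...,::-1])
    print(proj(n,[[p[0],p[1],p[2]-.105],[p[0],p[1],p[2]-.07],[.4855,-.3811,.06]]))
a=cv2.resize(cv2.imread("pics/scene5full.png")[255:325,320:390],(400,400));b=cv2.resize(cv2.imread("pics/top5full.png")[185:255,370:440],(400,400))
cv2.imwrite("pics/b5.png",np.hstack([a,b]))
E
```

```text
time_s: 13.87
ee_pos: [0.4858, -0.3818, 0.179]
tool_rot: [3.086, 0.585, 0.001]
contact_force: [0.9, 0.1, -0.9]
opening: 0.0208
gripper_force: 58.6
t 13.8667 pos [ 0.4858 -0.3818  0.179 ] yaw 21.473990126570957 shift [-0.     -0.0008  0.0488] turn -0.0004539579293637888
[[360.0027 300.3406]
 [361.1468 288.12  ]
 [359.2399 304.8352]]
[[406.6406 216.6028]
 [409.6399 214.2849]
 [405.2514 217.6039]]
```

View pics/b5.png

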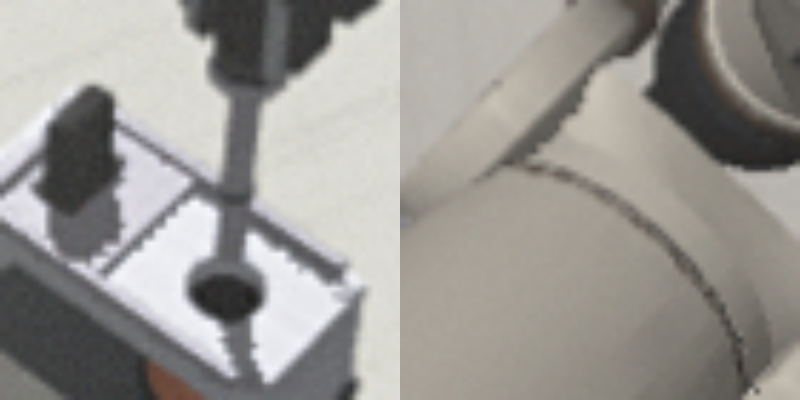

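The tip (360.1,300) is over the hole's centre column (359.6). I lower slowly.

```bash
python3 -m pendant '[0,0,-0.0003,0.004,0, 0,0,-0.0003,0.009,0, 0,0,-0.0003,0.014,0, 0,0,-0.0003,0.019,0, 0,0,-0.0003,0.024,0, 0,0,-0.0003,0.029,0, 0,0,-0.0003,0.034,0, 0,0,-0.0003,0.039,0, 0,0,-0.0003,0.043,0, 0,0,-0.0003,0.046,0, 0,0,-0.0003,0.0475,0, 0,0,-0.0003,0.0485,0]' 60;python3 -m pendant '[0,0,0,0,0, 0,0,0,0,0, 0,0,0,0,0, 0,0,0,0,0]';python3 to.py .4855 -.3811 .1302 21.5;python3 - <<'E'
from h import *
s=bot.state();p=np.array(s['ee_pos'])
n="scene"
P=[s['ee_pos']]
for i in range(4):
    im,d=bot.capture(n);P.append(bot.state()['ee_pos'])
print(np.array(P))
cv2.imwrite("pics/s6full.png",im[...,::-1])
for l in("probe_ring","probe_handle"):
    print(l,[(w(n,x['point']),round(x['p'],2)) for x in bot.landmark_of(l,n)[:2]])
print(proj(n,[[p[0],p[1],p[2]-.07],[.4855,-.3811,.06],[p[0],p[1],p[2]-.015]]))
cv2.imwrite("pics/s6.png",cv2.resize(cv2.imread("pics/s6full.png")[260:330,320:390],(600,600),interpolation=cv2.INTER_CUBIC))
E
```

```text
time_s: 14.97
ee_pos: [0.4854, -0.3812, 0.1296]
tool_rot: [-3.086, -0.585, 0.0]
contact_force: [-0.1, 0.1, -1.6]
opening: 0.0204
gripper_force: 58.6
time_s: 15.3
ee_pos: [0.4855, -0.3814, 0.1301]
tool_rot: [3.086, 0.585, 0.0]
contact_force: [-0.1, -0.0, -1.2]
opening: 0.0205
gripper_force: 58.6
t 15.3 pos [ 0.4855 -0.3814  0.1301] yaw 21.476606317448184 shift [ 0.0001 -0.0003 -0.0001] turn -0.0004082967846955451
[[ 0.4855 -0.3814  0.1301]
 [ 0.4855 -0.3813  0.13  ]
 [ 0.4855 -0.3813  0.13  ]
 [ 0.4855 -0.3813  0.13  ]
 [ 0.4854 -0.3813  0.1299]]
probe_ring [(array([ 0.4884, -0.3765,  0.0634]), 0.56)]
probe_handle [(array([ 0.4853, -0.3804,  0.1444]), 0.78), (array([ 0.5019, -0.1481,  0.0286]), 0.63)]
[[359.3398 304.894 ]
 [359.2399 304.8352]
 [361.1189 285.7881]]
```

View pics/s6.png

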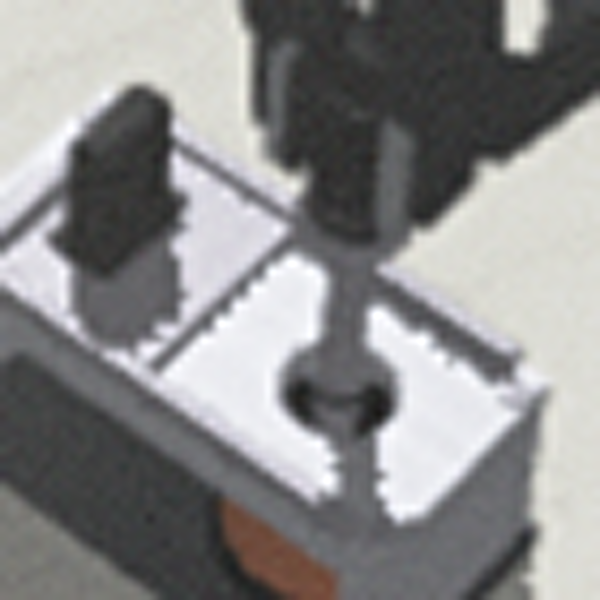

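The rod stands upright in the hole with equal dark gaps left and right, at columns 285–315 and 365–395 of the crop. The ring is level with the rim, at about (340,395). The handle's middle reads z = .1444 (it should be .144), the cover is still open, and there is no contact force beyond the probe's weight. I hand it in.

```bash
python3 -c "
from cell import bot
print(bot.finish_job())"
```

```text
the job is handed in; nothing more can be done
None
```

I handed the job in with the cover at its end stop and the rod held upright and centred in the guide hole, its ring level with the deck to within about 1 mm by my measurements and no side force on the tool; the verdict was not shown.

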